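# Lock a jar holder to the bench strut and brush out the jar

### The arm

A 6-joint arm with a two-finger parallel gripper is mounted at the origin on the work surface. World frame = base frame: x ahead of the robot, y to its left, z up, the work surface at z = 0. Lengths are in m, angles in rad, forces in N, time in s.
With the tool pointing down it reaches from about 0.35 to 0.775 m from the base axis. Payload 5.5 kg.
Tool frame: the origin (TCP) lies at the very end of the fingers, on their centre line; the grasp point (between the pads) lies 19 mm behind it (env.grip_depth is the distance from the TCP to the grasp point, in m); z points along the fingers, y is the direction in which the jaws open and shut (so a half turn about z gives the same grasp; the last joint's range is limited). The gripper opens to 85 mm and grips with 20 to 120 N. Pads are 22 mm wide; open, the fingers measure 114 mm over their backs; the gripper's body (76 mm by 85 mm) begins 54 mm behind the grasp point. The pads swing forward as they close: fully open they stand 13 mm farther back than shut.
Start: joints at [-1.384, 0.313, 0.046, 1.304, 0, 1.431], TCP at [0.185, -0.545, 0.231] pointing down, gripper open.
Joint ranges: [-2.76, 2.76], [-0.86, 1.69], [-1.03, 1.26], [-2.2, 2.34], [-1.47, 1.5], [-3.14, 3.14]. Speed limits (rad/s): [2.57, 2.57, 3.14, 3.14, 3.14, 3.14].

### API

Orientations are given as a unit quaternion [w, x, y, z].
In Python, from workcell import env gives the robot as it stands.
- The arm moves only by the tool step_arm, never from a script. Its argument "series" is a list of rows, each a list of 3 entries, a list of its own where there are three numbers: the shift along the world's x, y, z in cm, then the turn about the world's z in rad, then the closure in counts, from 0 (fully open) to 255 (shut). A call has 1 to 5 rows; each row is the pose to reach, as a shift and turn from the pose measured when the call began; what a row does not reach only later rows make up. A row lasts 1/8 s, in which the tool goes at most 62.5 mm and 10.7 degrees, less where a joint would pass 70% of its speed; a pose out of reach is approached as far as the arm can. A call with a gripper value outside its range is refused whole. The fingers move at their own pace and stop on an object; "newtons" is the grip in N (left out, the last holds). Time passes only in rows, so rows that repeat a pose let the fingers close. It gives the time, the measured TCP pose, the force and the opening at its end, in the units of the state.
- env.get_state(): the state, without advancing time (a new reading comes with each control period).
- env.read_camera(name): name is "side" or "top"; returns a dict with "frame" (420x560x3 uint8, red, green, blue), "vertical_fov" (degrees; the focal length in pixels is half the picture's height over the tangent of half this angle, whatever the lens; pixels are square), "cx", "cy" (the principal point, pixels), "camera_from_world" (4x4, takes a point from world to camera coordinates). Camera axes: x right, y down, z forward; pixel columns grow to the right and rows downward; lengths in m; the calibration is good to about 2 mm. A picture is of the moment at which its call begins. There is no depth.
- env.hand_in(): hands the job in, once; it reports no verdict.
The state is a dict: "clock": time; "joint_pos": joint angles; "qvel": joint speeds; "tau": joint torques, N m; "tcp_pos": TCP position; "orientation": TCP orientation; "wrist_force": force on the tool from outside, world axes, zero at the start; "ft_torque": the same for the moment, N m; "finger_gap": finger opening in m.
Only numpy, scipy, OpenCV 4.12 (cv2) and the standard library are available. Lean on these libraries where they do the work, as an engineer would, in place of code of your own. Each camera call takes 0.05 s, during which the arm holds its last target.

### The job

Lock the jar holder to the bench strut: drop the hammer-head stud through the oblong hole in the holder plate until its collar sits on the plate, then give it a quarter turn so that its head lies square across the slot and catches under the lips. Then take the brush and scrub the empty jar in the holder: down to the bottom, up more than half the jar's height, and down to the bottom again; then stand the brush back in its rest, bristles down. Leave the jar seated in its holder, and do not shift the full jar, the lids or the round-footed stud.

Things in the scene. Friction and masses are not known exactly. Their poses are not given: they have to be found in the camera images.
- stud_wing (a point): Centre of the flat black wing grip (36 long in x, 12 thick in y, 32 mm high) of the loose hammer-head stud, which starts standing upright on its head on the bench. Lies 48 mm above the head's underside, 29 mm above the collar's underside, 16 mm below the top. z up the shank; x along both wing and head, which are parallel. About 0.12 kg.
- stud_foot (a point): Centre of the underside of that stud's head, same axes. From here up: steel hammer head 32 long (x) x 15 wide (y) x 8 mm high; round shank 10 mm thick, 11 mm long; round collar 32 mm across, 5 mm high; neck 12 mm thick, 8 mm long; then the wing. Total height 64 mm.
- hole (a point): Centre of the oblong hole in the grey holder plate, on its top face 29 mm above the bench; z up, y along hole and slot, x across. Hole 24 mm across (x), 40 mm long (y). The head passes only lengthwise (stud x along this y); seated, collar on the plate, the wing's centre is 29 mm above this point and the head has 3 mm of play under the lips. Plate 60 wide, 265 long, 5 mm thick.
- slot (a point): Centre of the strut at the bench, axes as hole; the hole is 90 mm from here towards -y, the jar's cup 85 mm towards +y. Open-topped metal channel 44 wide, 360 long (y), 24 mm high; slot 22 mm wide between lips 3 mm thick, space below 39 mm wide and 18 mm deep. The plate lies on the lips and carries the jar's black cup, 90 mm across and 24 mm high. All one fixed piece.
- jar_floor (a point): Centre of the inner floor of the empty clear glass jar, 5 mm above its underside and 38 mm above the bench; z up. The jar stands loose in the holder's cup with about 3 mm of play; 74 mm across, 95 mm high, mouth 61 mm wide inside.
- jar_mouth (a point): Centre of that jar's mouth at the rim, 90 mm above its inner floor, 128 mm above the bench.
- brush_grip (a point): Grasp point on the wooden handle of the long bottle brush, which starts standing upright, bristles down, in its rest. z along the brush, from bristles to handle. The handle is round, 20 mm thick, and runs from 55 mm below to 35 mm above this point; the bristle end lies 160 mm below it. Total length 195 mm. Loose; about 0.09 kg.
- brush_tip (a point): Centre of the brush's bristle end (its flat lower end). The bristle head is 70 mm long from here; its solid core is 32 mm across, the bristles to 42 mm (they give way freely); a thin stem joins it to the handle. z along the brush, to the handle.
- rest_floor (a point): Centre of the inner floor of the brush rest, a fixed grey plastic tube 58 mm across outside, 50 mm inside, on an 80 mm foot; this point is 5 mm above the bench, the rim 65 mm above the bench. z up.
- full_jar_mid (a point): Centre (half-way up) of a full jar with a metal lid, 74 mm across, 100 mm high, standing loose on the bench. Bystander.
- round_stud_mid (a point): Centre (half-way up) of another stud standing on the bench, with a round foot 32 mm across and a round black knob 34 mm across, 60 mm high. Bystander, not to be used; its place and the hammer-head stud's may be swapped.
- lids_mid (a point): Centre of a loose stack of three jar lids, 68 mm across, 30 mm high. Bystander.
Mind the look-alikes: they are no part of the job. Leave any orange, red or yellow look-alike of the part that bears stud_wing alone.

How it is judged:
By the outcome, as a careful person would: the job done as asked, in the order asked, and still so for the second after the job is handed in, with the robot touching nothing.
It also fails if it takes over 67 s, if anything falls off the work surface, if the arm or the gripper's body presses on something with over 40 N, if the wrist force passes 120 N, or if a joint passes its speed limit or range.

## Working session

There is one attempt and no reset: what is moved stays moved. The work goes in short steps, Python scripts to look and compute and a tool call to move; the robot and the scene stay as the last step left them, time stands still between calls to the robot, and variables do not carry over. Pictures are saved under pics/ and viewed, and the job is handed in when it is done.

Besides the shell and the picture viewer there is one more tool, called as name([rows], argument=value, ...), one row to a line, values as JSON. step_arm: Moves the arm, as the interface text tells. Its arguments: {"type":"object","properties":{"series":{"type":"array"},"newtons":{"type":"number"}},"required":["series"]}

```bash
ls; mkdir -p pics
cat > h.py <<'E'
import numpy as np, cv2
from workcell import env
def cam(n):
    d=env.read_camera(n); f=210/np.tan(np.radians(d["vertical_fov"])/2)
    return d,f
def save(d,name): cv2.imwrite('pics/'+name,cv2.cvtColor(d["frame"],cv2.COLOR_RGB2BGR))
def plane(d,u,v,z):
    f=d["frame"].shape[0]/2/np.tan(np.radians(d["vertical_fov"])/2)
    T=np.array(d["camera_from_world"]);R=T[:3,:3];c=-R.T@T[:3,3]
    r=R.T@np.array([(u-d["cx"])/f,(v-d["cy"])/f,1]); return c+r*(z-c[2])/r[2]
def proj(d,p):
    f=d["frame"].shape[0]/2/np.tan(np.radians(d["vertical_fov"])/2)
    T=np.array(d["camera_from_world"]);q=T[:3,:3]@np.array(p)+T[:3,3]
    return np.array([d["cx"]+f*q[0]/q[2],d["cy"]+f*q[1]/q[2]])
E
python3 - <<'E'
from h import *
for n in("side","top"):
    d,f=cam(n);save(d,n+'0.png');print(n,f,d["cx"],d["cy"],np.round(d["camera_from_world"],4).tolist(), {k:v for k,v in d.items() if k not in("frame","camera_from_world")})
print(env.get_state())
E
```

```text
pics
side 416.56548803964114 276.23728928212404 210.59535383006605 [[0.9826, -0.1843, -0.0217, -0.5016], [-0.1452, -0.6907, -0.7084, 0.1633], [0.1156, 0.6993, -0.7055, 0.9247], [0.0, 0.0, 0.0, 1.0]] {'vertical_fov': 53.50739405280628, 'cx': 276.23728928212404, 'cy': 210.59535383006605}
top 434.15882650786267 279.0544230421537 212.64312728721464 [[-0.0163, -0.9999, -0.0035, -0.0117], [-0.9762, 0.0167, -0.2164, 0.5267], [0.2165, -0.0002, -0.9763, 1.2211], [0.0, 0.0, 0.0, 1.0]] {'vertical_fov': 51.62554684133869, 'cx': 279.0544230421537, 'cy': 212.64312728721464}
{'clock': 0.1, 'joint_pos': array([-1.38358926e+00,  3.13907781e-01,  4.51002938e-02,  1.30358200e+00,
       -1.12933508e-05,  1.43118702e+00]), 'qvel': array([-0.00146631, -0.00094432,  0.00324423,  0.00098886,  0.00111502,
       -0.00030873]), 'tau': array([ 2.28480661e-03, -4.81725097e+01,  2.99244672e+01,  1.27526021e-02,
       -1.29888053e-04,  3.47330356e-06]), 'tcp_pos': array([ 0.18449114, -0.54413031,  0.23051115]), 'orientation': array([-7.96218486e-04,  9.86678250e-01,  1.62681886e-01, -2.46009602e-05]), 'wrist_force': array([-0.39014645,  0.38651267, -0.34820594]), 'ft_torque': array([ 0.01006441, -0.06358971,  0.00881327]), 'finger_gap': 0.0855393347154722}
```

View pics/side0.png

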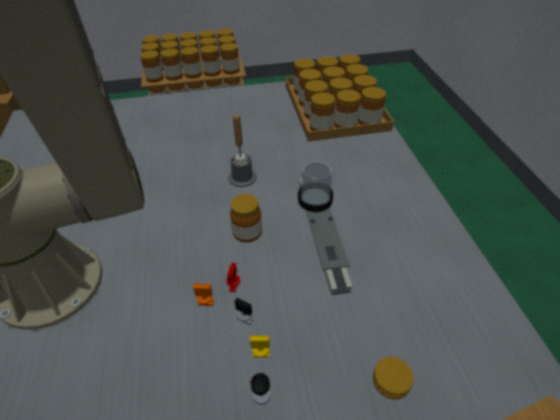

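View pics/top0.png

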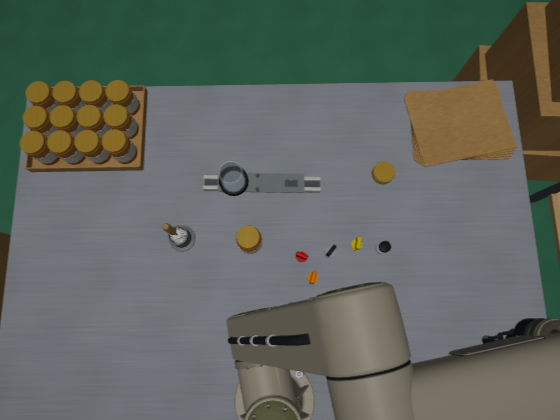

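The side view shows the black wing stud at (243,306) and the brush at (240,160). The strut plate runs from about (316,205) to (340,290). The top view shows the same stud at (331,251), the plate's hole at about (291,183), the jar at (233,179) and the brush at (175,232).

Things that could be taken for the hammer-head stud, in the top view:
- red wing (301,257)
- orange wing (313,278)
- yellow wing (357,243)
- black round knob (384,247)
- black wing (331,251): my choice, because it is a flat black wing

I'll check this in close crops.

Run:
```python
import cv2,numpy as np
a=cv2.imread('pics/top0.png');b=cv2.imread('pics/side0.png')
c=np.hstack([cv2.resize(a[225:295,285:405],None,fx=3.3,fy=3.3,interpolation=cv2.INTER_CUBIC),cv2.resize(b[255:325,190:310],None,fx=3.3,fy=3.3,interpolation=cv2.INTER_CUBIC)])
d=np.hstack([cv2.resize(a[155:205,200:325],None,fx=3.2,fy=3.2,interpolation=cv2.INTER_CUBIC),cv2.resize(a[210:260,150:275],None,fx=3.2,fy=3.2,interpolation=cv2.INTER_CUBIC)])
w=min(c.shape[1],d.shape[1]);cv2.imwrite('pics/crop0.png',np.vstack([c[:,:w],d[:,:w]]))
```

```text
(no output)
```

View pics/crop0.png

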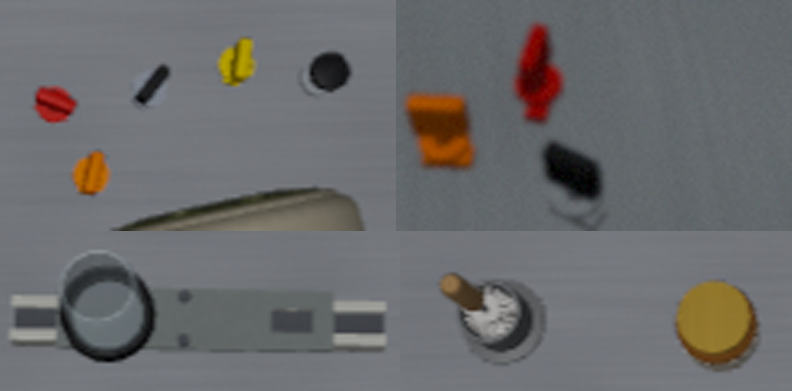

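```bash
cat > m.py <<'E'
from h import *
class D(dict): pass
def comps(mask,minA=8):
    n,l,s,c=cv2.connectedComponentsWithStats(mask.astype(np.uint8))
    return [(s[i][4],c[i],l==i) for i in range(1,n) if s[i][4]>=minA]
E
python3 - <<'E'
from m import *
for n in("top","side"):
    d,f=cam(n);T=np.array(d["camera_from_world"]);print(n,'cam at',-T[:3,:3].T@T[:3,3])
    h=cv2.cvtColor(d["frame"],cv2.COLOR_RGB2HSV);g=d["frame"].max(2)
    roi=np.zeros(g.shape,bool)
    if n=="top": roi[235:265,320:400]=1
    else: roi[290:400,225:280]=1
    for A,c,m in comps((g<65)&roi):
        ys,xs=np.nonzero(m);r=cv2.minAreaRect(np.c_[xs,ys].astype(np.float32))
        print('dark',A,c.round(1),r,'z64',plane(d,*c,.064).round(4),'z48',plane(d,*c,.048).round(4))
    # brown handle
    m=(h[...,0]>5)&(h[...,0]<20)&(h[...,1]>90)&(h[...,2]>50)
    roi[:]=0
    if n=="top": roi[215:245,155:185]=1
    else: roi[105:155,225:250]=1
    for A,c,mm in comps(m&roi):
        ys,xs=np.nonzero(mm);pts=np.c_[xs,ys].astype(np.float32);print('brown',A,c,xs.min(),xs.max(),ys.min(),ys.max(),cv2.minAreaRect(pts))
    if n=="top":
        v=d["frame"].mean(2)[165:200,245:325].astype(int)
        for r in range(0,35,1): print(165+r,' '.join('%3d'%x for x in v[r,::2]))
E
```

```text
top cam at [ 0.24959441 -0.02027457  1.30611313]
dark 109 [384.3 246.3] ((384.25006103515625, 246.25003051757812), (10.60660171508789, 11.31370735168457), 45.0) z64 [ 0.4206 -0.3219  0.064 ] z48 [ 0.4228 -0.3258  0.048 ]
dark 46 [330.9 250.2] ((330.9590148925781, 250.04917907714844), (3.5850327014923096, 12.931726455688477), 39.80556869506836) z64 [ 0.412  -0.1677  0.064 ] z48 [ 0.4141 -0.1696  0.048 ]
brown 84 [168.72619048 228.79761905] 163 175 224 234 ((168.73077392578125, 228.65382385253906), (13.590154647827148, 6.37905216217041), 33.6900634765625)
165 119 119 120 120 121 120 120 121 121 120 120 120 120 121 119 119 118 118 118 118 117 117 116 116 115 116 117 116 116 116 116 117 118 119 119 119 120 120 120 121
166 121 122 121 121 120 120 120 119 119 119 119 120 120 119 119 119 118 118 118 118 118 117 117 115 116 116 115 115 115 115 116 117 117 118 118 119 119 119 120 120
167 120 120 120 120 120 120 120 119 119 120 120 119 119 119 119 118 118 117 117 117 117 115 115 115 115 115 114 115 115 115 116 117 118 118 118 118 119 120 121 121
168 120 120 120 120 119 119 119 118 119 119 119 
[... 5012 characters left out ...]
121 121 122 122 122 122
199 122 122 122 122 123 123 123 122 122 121 122 121 120 120 120 120 119 119 119 119 119 119 119 119 119 119 119 119 120 120 120 121 121 121 121 121 122 121 121 121
side cam at [ 0.40974354 -0.62628671  0.75709699]
dark 205 [243.  306.6] ((242.70004272460938, 307.1000061035156), (20.124608993530273, 12.074767112731934), 26.56505012512207) z64 [ 0.4127 -0.1828  0.064 ] z48 [ 0.4127 -0.1725  0.048 ]
dark 347 [259.8 383.6] ((259.5, 384.0), (22.0, 19.0), 90.0) z64 [ 0.4212 -0.3351  0.064 ] z48 [ 0.4215 -0.3284  0.048 ]
brown 147 [237.17006803 129.31292517] 234 240 115 145 ((237.22543334960938, 129.97952270507812), (30.238937377929688, 5.341609001159668), 84.80557250976562)
```

Run:
```python
from m import *
dt,_=cam("top");ds,_=cam("side")
# brush
print('brush top c z.16',plane(dt,168.7,228.8,.16).round(4),'side z.155',plane(ds,237.17,129.3,.155).round(4))
g=dt["frame"].astype(float).mean(2)
up=cv2.resize(g[165:200,200:330],None,fx=1,fy=1)
def edge(arr,lo,hi,lev):  # first crossing of lev
    for i in range(lo,hi):
        a,b=arr[i],arr[i+1]
        if (a-lev)*(b-lev)<=0 and a!=b: return i+(a-lev)/(b-lev)
# plate far/near edges
far=[];near=[]
for c in range(262,301):
    far.append((c,edge(g[:,c],169,178,109)));
    i=[r for r in range(187,194) if g[r,c]>96]; near.append((c,edge(g[:,c],188,194,95.)))
far=np.array([p for p in far if p[1]]);near=np.array([p for p in near if p[1]])
pf=np.polyfit(far[:,0],far[:,1],1);pn=np.polyfit(near[:,0],near[:,1],1);print(pf,pn,len(near))
for c in(250,270,300): 
    print(c,plane(dt,c,np.polyval(pf,c),.029).round(4),plane(dt,c,np.polyval(pn,c),.029).round(4))
# hole col edges
for r in(181,183,185):
    print(r,edge(g[r],280,288,85),edge(g[r],293,300,85), 'plate end',edge(g[r],300,308,85))
for c in(287,290,294): print(c,edge(g[:,c],176,183,85),edge(g[:,c],183,190,85))
u1=np.mean([edge(g[r],280,288,85) for r in(181,182,183,184,185)]);u2=np.mean([edge(g[r],293,300,85) for r in(181,182,183,184,185)])
print('hole ends',plane(dt,u1,183,.029),plane(dt,u2,183,.029))
print('hole near edge',plane(dt,291,186.3,.029),'far',plane(dt,291,179.5,.029))
# slot lips at ends z=.024
for c in(310,316): print('slot',edge(g[:,c],177,183,110),edge(g[:,c],184,189,110))
for c in(310,316): print([plane(dt,c,edge(g[:,c],177,183,110),.024).round(4),plane(dt,c,edge(g[:,c],184,189,110),.024).round(4)])
for c in(205,208,211): print('slotL',c,g[174:192,c].astype(int))
# wing weighted PCA
w=np.clip(110-g[240:262,320:342],0,None);w[w<35]=0
ys,xs=np.mgrid[240:262,320:342];W=w.sum();cx,cy=(w*xs).sum()/W,(w*ys).sum()/W
X=np.c_[(xs-cx).ravel(),(ys-cy).ravel()];C=(X*w.ravel()[:,None]).T@X/W
e,v=np.linalg.eigh(C);d=v[:,1];print('wing',cx,cy,e,d)
a=plane(dt,cx+5*d[0],cy+5*d[1],.062);b=plane(dt,cx-5*d[0],cy-5*d[1],.062);print((a+b)/2,np.degrees(np.arctan2(*(a-b)[[1,0]])))
```

```text
brush top c z.16 [0.4644 0.2764 0.16  ] side z.155 [0.4649 0.2807 0.155 ]
[nan nan] [-1.59438978e-02  1.94516199e+02] 32
250 [nan nan nan] [0.6033 0.067  0.029 ]
270 [nan nan nan] [0.6033 0.006  0.029 ]
300 [nan nan nan] [ 0.6032 -0.0855  0.029 ]
181 283.375 296.6 plate end 303.94117647058823
183 283.52777777777777 296.65714285714284 plate end 297.2857142857143
185 283.40625 296.54545454545456 plate end 285.5000000000001
287 178.72972972972974 185.88372093023256
290 176.0952380952381 185.35
294 178.37142857142857 185.3658536585366
hole ends [ 0.62540249 -0.03545641  0.029     ] [ 0.62470549 -0.07565024  0.029     ]
hole near edge [ 0.6145241  -0.05829034  0.029     ] far [ 0.63615516 -0.05877223  0.029     ]
slot 164.11111111111111 184.88695652173914
slot 156.83333333333331 183.9206349206349
[array([ 0.6864, -0.1189,  0.024 ]), array([ 0.6194, -0.1168,  0.024 ])]
[array([ 0.7098, -0.1384,  0.024 ]), array([ 0.6222, -0.1353,  0.024 ])]
slotL 205 [114 154 156 155 124  83  76  69  67  67  66 111 152 158 151  95  79 110]
slotL 208 [115 144 154 155 124  78  69  69  68  67  67 112 152 157 159  98  78 110]
slotL 211 [116 144 153 155 133  82  68  68  68  66  67 111 152 156 158  99  78 111]
wing 330.7209570225964 250.3358440407621 [ 1.05814006 14.55120374] [-0.62005769  0.78455622]
[ 0.41180261 -0.16737462  0.062     ] 139.98236113900356<stdin>:10: RuntimeWarning: divide by zero encountered in scalar divide
```

```bash
cat >> m.py <<'E'
def edge(arr,lo,hi,lev):
    for i in range(lo,hi):
        a,b=arr[i],arr[i+1]
        if (a-lev)*(b-lev)<=0 and a!=b: return i+(a-lev)/(a-b)
    return np.nan
E
python3 - <<'E'
from m import *
dt,_=cam("top")
g=dt["frame"].astype(float).mean(2)
far=np.array([(c,edge(g[:,c],170,178,109)) for c in list(range(262,301))])
near=np.array([(c,edge(g[:,c],188,194,95)) for c in list(range(262,301))])
for nm,a in(("far",far),("near",near)):
    a=a[~np.isnan(a[:,1])];p=np.polyfit(a[:,0],a[:,1],1);print(nm,p,len(a),[plane(dt,c,np.polyval(p,c),.029).round(4) for c in(262,290,300)])
R=(181,182,183,184,185)
u1=np.mean([edge(g[r],280,288,85) for r in R]);u2=np.mean([edge(g[r],293,300,85) for r in R])
print('hole ends',u1,u2,plane(dt,u1,183,.029),plane(dt,u2,183,.029))
for c in (286,288,292,295):
    a,b=edge(g[:,c],177,183,85),edge(g[:,c],184,190,85);print(c,a,b,plane(dt,c,a,.029).round(4),plane(dt,c,b,.029).round(4))
for c in(207,209,211,309,312,315,318):
    a,b=edge(g[:,c],177,182,110),edge(g[:,c],183,189,110)
    print('slot',c,plane(dt,c,a,.024).round(4),plane(dt,c,b,.024).round(4))
for r in(178,188): print('strut ends',plane(dt,edge(g[r],198,212,135),r,.024).round(4),plane(dt,edge(g[r],314,325,135),r,.024).round(4))
E
```

```text
far [1.20734847e-02 1.69492771e+02] 39 [array([0.6596, 0.0299, 0.029 ]), array([ 0.657 , -0.0562,  0.029 ]), array([ 0.6561, -0.0869,  0.029 ])]
near [-4.99163251e-04  1.91562178e+02] 32 [array([0.5998, 0.0304, 0.029 ]), array([ 0.5984, -0.0549,  0.029 ]), array([ 0.5979, -0.0853,  0.029 ])]
hole ends 284.3572999697306 297.2904791859389 [ 0.62535479 -0.03820742  0.029     ] [ 0.62466889 -0.07776082  0.029     ]
286 179.19230769230768 186.04347826086956 [ 0.6374 -0.0435  0.029 ] [ 0.6156 -0.043   0.029 ]
288 179.22727272727272 186.23636363636365 [ 0.6372 -0.0496  0.029 ] [ 0.6149 -0.0491  0.029 ]
292 179.74418604651163 186.3846153846154 [ 0.6353 -0.0618  0.029 ] [ 0.6142 -0.0613  0.029 ]
295 179.37735849056602 186.40298507462686 [ 0.6363 -0.071   0.029 ] [ 0.614  -0.0705  0.029 ]
slot 207 [0.6459 0.1997 0.024 ] [0.6247 0.1993 0.024 ]
slot 209 [0.6458 0.1935 0.024 ] [0.6245 0.1931 0.024 ]
slot 211 [0.6453 0.1874 0.024 ] [0.6244 0.187  0.024 ]
slot 309 [ 0.6353 -0.1142  0.024 ] [ 0.6143 -0.1136  0.024 ]
slot 312 [ 0.6351 -0.1235  0.024 ] [ 0.6136 -0.1228  0.024 ]
slot 315 [ 0.635  -0.1327  0.024 ] [ 0.6135 -0.1319  0.024 ]
slot 318 [ 0.6346 -0.1419  0.024 ] [ 0.6133 -0.1411  0.024 ]
strut ends [0.6467 0.1866 0.024 ] [ 0.6409 -0.1491  0.024 ]
strut ends [0.6152 0.2125 0.024 ] [ 0.609 -0.148  0.024]
```

step_arm([
  [[22.8, 37.6, -5], 2.117, 90],
  [[22.8, 37.6, -5], 2.117, 90],
  [[22.8, 37.6, -5], 2.117, 90],
  [[22.8, 37.6, -5], 2.117, 90],
  [[22.8, 37.6, -5], 2.117, 90],
], newtons=50)

```text
clock: 0.98
tcp_pos: [0.3463, -0.2775, 0.1959]
orientation: [0.001, 0.805, 0.593, 0.0]
wrist_force: [0.6, -1.1, 0.2]
finger_gap: 0.0553
```

step_arm([
  [[6.6, 11, -6], 1.173, 90],
  [[6.6, 11, -9], 1.173, 90],
  [[6.6, 11, -9], 1.173, 90],
  [[6.6, 11, -9], 1.173, 90],
  [[6.6, 11, -9], 1.173, 90],
])

```text
clock: 1.6
tcp_pos: [0.4123, -0.1667, 0.1055]
orientation: [-0.0, 0.449, 0.893, 0.0]
wrist_force: [0.4, -0.5, -0.8]
finger_gap: 0.0554
```

step_arm([
  [[0, 0, 0], 0.3, 90],
  [[0, 0, 0], 0.3, 90],
])

```text
clock: 1.85
tcp_pos: [0.4124, -0.1666, 0.1056]
orientation: [-0.0, 0.309, 0.951, 0.0]
wrist_force: [0.7, -0.3, 1.1]
finger_gap: 0.0555
```

```bash
cat > st.py <<'E'
from m import *
def st():
    s=env.get_state();q=s["orientation"]
    print('t',round(s["clock"],2),'tcp',s["tcp_pos"].round(4),'yaw',round(np.degrees(2*np.arctan2(q[2],q[1])),1),'q',q.round(3),'q6',s["joint_pos"][5].round(2),'F',s["wrist_force"].round(1),'gap',round(s["finger_gap"],4))
    return s
def crop(d,p,name,r=45,k=6):
    u,v=proj(d,p).round().astype(int);u0,v0=max(u-r,0),max(v-r,0)
    im=cv2.cvtColor(d["frame"],cv2.COLOR_RGB2BGR)[v0:v+r,u0:u+r]
    cv2.imwrite('pics/'+name,cv2.resize(im,None,fx=k,fy=k,interpolation=cv2.INTER_CUBIC));print(name,'origin',u0,v0)
def pair(pt,name,r=45,k=4):
    ims=[]
    for n in("side","top"):
        d,_=cam(n);u,v=proj(d,pt).round().astype(int);u0=max(min(u-r,560-2*r),0);v0=max(min(v-r,420-2*r),0)
        im=cv2.cvtColor(d["frame"],cv2.COLOR_RGB2BGR)[v0:v0+2*r,u0:u0+2*r];ims.append(cv2.resize(im,None,fx=k,fy=k,interpolation=cv2.INTER_CUBIC));print(n,'origin',u0,v0)
    cv2.imwrite('pics/'+name,np.hstack(ims))
E
python3 - <<'E'
from st import *
s=st();pair(s["tcp_pos"]-[0,0,.05],'a1.png')
E
```

```text
t 1.85 tcp [ 0.4124 -0.1666  0.1056] yaw 144.1 q [-0.     0.309  0.951  0.   ] q6 0.06 F [ 0.7 -0.3  1.1] gap 0.0555
side origin 197 257
top origin 285 205
```

View pics/a1.png

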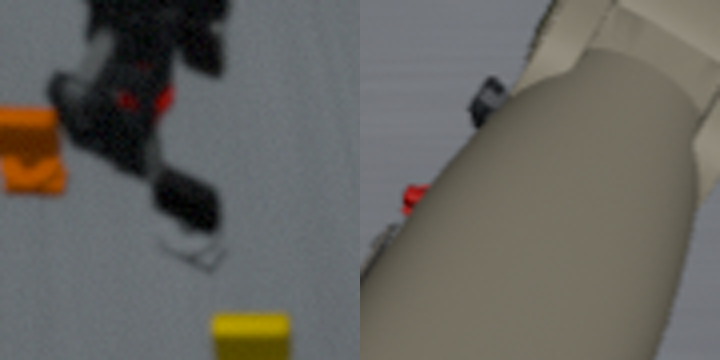

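The side crop shows the open fingers directly above the black wing at about (243,306). The coloured studs are clear of them. I'll correct the yaw and descend.

step_arm([
  [[0, -0.1, -4], -0.07, 90],
  [[0, -0.1, -7.4], -0.07, 90],
  [[0, -0.1, -7.4], -0.07, 90],
])

```text
clock: 2.33
tcp_pos: [0.4102, -0.1664, 0.0298]
orientation: [-0.003, 0.345, 0.939, 0.001]
wrist_force: [-0.2, 1.2, -0.3]
finger_gap: 0.0551
```

step_arm([
  [[0, 0, 0], 0, 255],
  [[0, 0, 0], 0, 255],
  [[0, 0, 0], 0, 255],
  [[0, 0, 0], 0, 255],
  [[0, 0, 0], 0, 255],
], newtons=50)

```text
clock: 2.95
tcp_pos: [0.411, -0.1669, 0.0307]
orientation: [-0.002, 0.345, 0.939, 0.001]
wrist_force: [-0.6, -0.1, 5.9]
finger_gap: 0.0115
```

Run:
```python
from st import *
s=st();pair(s["tcp_pos"],'a2.png')
```

```text
t 2.95 tcp [ 0.411  -0.1669  0.0307] yaw 139.7 q [-0.002  0.345  0.939  0.001] q6 0.14 F [-0.6 -0.1  5.9] gap 0.0115
side origin 197 264
top origin 284 207
```

View pics/a2.png

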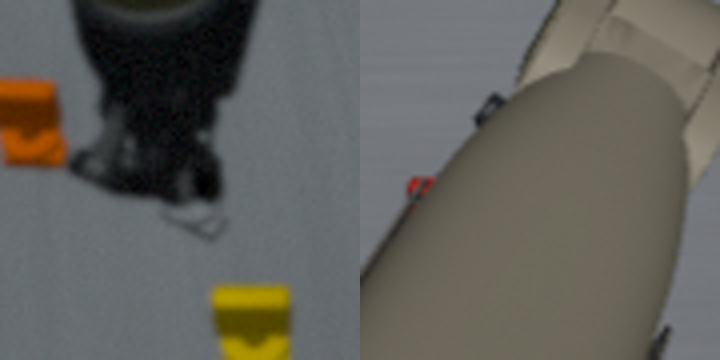

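The fingers stopped at 11.5 mm, which matches the wing's 12 mm thickness, so it is gripped. I'll lift it and carry it over the hole.

step_arm([
  [[0, 0, 3], 0, 255],
  [[4, 2, 7], -0.2, 255],
  [[9, 4.5, 8], -0.4, 255],
  [[14, 7, 8], -0.6, 255],
  [[18, 9, 8], -0.75, 255],
])

```text
clock: 3.68
tcp_pos: [0.5929, -0.0757, 0.1109]
orientation: [-0.001, 0.666, 0.746, 0.001]
wrist_force: [0.3, -0.9, -3.1]
finger_gap: 0.0112
```

Run:
```python
from st import *
s=st()
print(np.array([.6268,-.058,.1])-s["tcp_pos"])
```

```text
t 3.67 tcp [ 0.5929 -0.0757  0.1109] yaw 96.5 q [-0.001  0.666  0.746  0.001] q6 1.2 F [ 0.3 -0.9 -3.1] gap 0.0112
[ 0.03392926  0.01773897 -0.01088999]
```

step_arm([
  [[3.4, 1.8, -1], -0.147, 255],
  [[3.4, 1.8, -1], -0.147, 255],
  [[3.4, 1.8, -1], -0.147, 255],
])

```text
clock: 4.05
tcp_pos: [0.6258, -0.0576, 0.1002]
orientation: [-0.002, 0.719, 0.695, 0.001]
wrist_force: [-0.0, -0.4, -1.9]
finger_gap: 0.0111
```

Run:
```python
from st import *
s=st();pair(s["tcp_pos"]-[0,0,.03],'a3.png',r=40,k=5)
```

```text
t 4.05 tcp [ 0.6258 -0.0576  0.1002] yaw 88.1 q [-0.002  0.719  0.695  0.001] q6 1.38 F [-0.  -0.4 -1.9] gap 0.0111
side origin 292 199
top origin 251 139
```

View pics/a3.png

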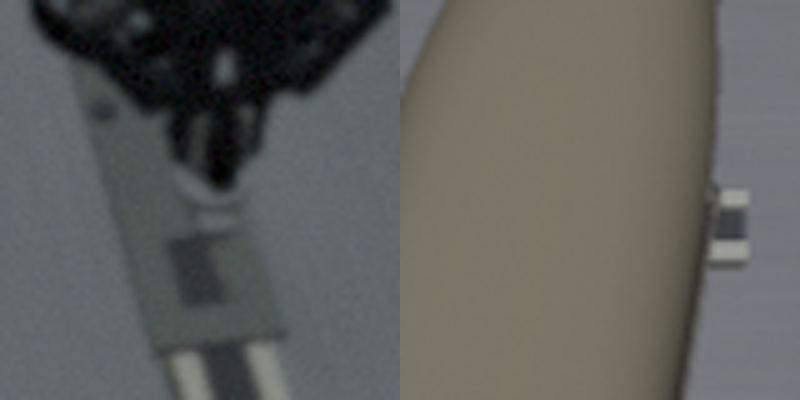

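Run:
```python
from st import *
s=st();d,_=cam("side");p=s["tcp_pos"]
a=np.radians(88.1);ax=np.array([np.cos(a),np.sin(a),0]);pr=np.array([np.sin(a),-np.cos(a),0])
f=p-[0,0,.0307]
im=cv2.cvtColor(d["frame"],cv2.COLOR_RGB2BGR);k=8;u0,v0=310,215
c=cv2.resize(im[v0:v0+70,u0:u0+60],None,fx=k,fy=k,interpolation=cv2.INTER_CUBIC)
def L(P,col):
    q=np.array([(proj(d,x)+.5-[u0,v0])*k for x in P]).round().astype(np.int32);cv2.polylines(c,[q],True,col,1)
for z in(0,.008): L([f+[0,0,z]+sx*.016*ax+sy*.0075*pr for sx,sy in((1,1),(1,-1),(-1,-1),(-1,1))],(0,255,0))
h=np.array([.6268,-.058,.029]);L([h+sx*.020*ax+sy*.012*pr for sx,sy in((1,1),(1,-1),(-1,-1),(-1,1))],(0,0,255))
t=np.linspace(0,6.28,40);L([f+[0,0,.019]+.016*(np.cos(x)*ax+np.sin(x)*pr) for x in t],(255,255,0))
cv2.imwrite('pics/a4.png',c)
```

```text
t 4.15 tcp [ 0.6258 -0.0582  0.1009] yaw 88.0 q [-0.001  0.719  0.695  0.001] q6 1.38 F [-0.2 -0.  -2.2] gap 0.0113
```

View pics/a4.png

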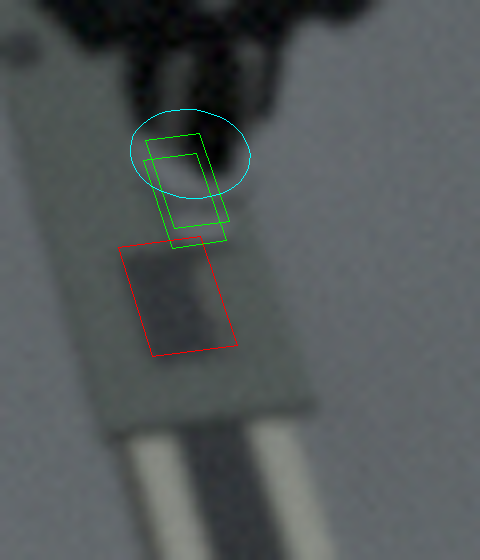

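The outline from the measured pose sits on the seen head, at about (335,242) in the full image. The measured hole outline matches the dark hole within about 1 px, so I'll lower it.

step_arm([
  [[0.05, 0, -2], 0, 255],
  [[0.05, 0, -3.6], 0, 255],
  [[0.05, 0, -4.8], 0, 255],
  [[0.05, 0, -4.8], 0, 255],
])

```text
clock: 4.7
tcp_pos: [0.6253, -0.0583, 0.052]
orientation: [-0.002, 0.719, 0.695, 0.001]
wrist_force: [-0.1, 0.3, -1.2]
finger_gap: 0.0115
```

Run:
```python
from st import *
s=st();pair(s["tcp_pos"]-[0,0,.02],'a5.png',r=30,k=6)
```

```text
t 4.7 tcp [ 0.6253 -0.0583  0.052 ] yaw 88.0 q [-0.002  0.719  0.695  0.001] q6 1.38 F [-0.1  0.3 -1.2] gap 0.0115
side origin 301 221
top origin 261 153
```

View pics/a5.png

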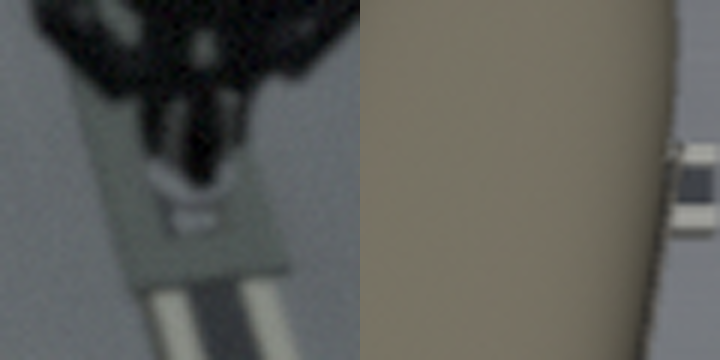

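The head is inside the hole at about (333,257) with no contact force. I'll seat it.

step_arm([
  [[0.08, 0, -0.7], 0, 255],
  [[0.08, 0, -1.2], 0, 255],
  [[0.08, 0, -1.25], 0, 255],
])

```text
clock: 5.18
tcp_pos: [0.6275, -0.0584, 0.0408]
orientation: [-0.001, 0.719, 0.695, 0.001]
wrist_force: [-0.1, -0.4, 1.1]
finger_gap: 0.0114
```

step_arm([
  [[-0.1, 0, 0.05], 0.18, 255],
  [[-0.1, 0, 0.05], 0.36, 255],
  [[-0.1, 0, 0.05], 0.54, 255],
  [[-0.1, 0, 0.05], 0.72, 255],
  [[-0.1, 0, 0.05], 0.8, 255],
])

```text
clock: 5.8
tcp_pos: [0.6259, -0.0585, 0.041]
orientation: [-0.002, 0.39, 0.921, 0.0]
wrist_force: [-2.2, -0.2, -1.8]
finger_gap: 0.0112
```

Run:
```python
from st import *
s=st();print(s["ft_torque"].round(2))
```

```text
t 5.8 tcp [ 0.6259 -0.0585  0.041 ] yaw 134.0 q [-0.002  0.39   0.921  0.   ] q6 0.58 F [-2.2 -0.2 -1.8] gap 0.0112
[-0.19  0.37  0.02]
```

step_arm([
  [[0.05, 0, 0], 0.18, 255],
  [[0.05, 0, 0], 0.36, 255],
  [[0.05, 0, 0], 0.54, 255],
  [[0.05, 0, 0], 0.72, 255],
  [[0.05, 0, 0], 0.77, 255],
])

```text
clock: 6.42
tcp_pos: [0.6252, -0.0593, 0.0409]
orientation: [-0.003, 0.015, 1.0, -0.001]
wrist_force: [-3.3, -3.6, 1.3]
finger_gap: 0.0114
```

step_arm([
  [[0, 0, -0.1], 0, 255],
  [[0, 0, -0.1], 0, 255],
])

```text
clock: 6.68
tcp_pos: [0.6252, -0.0593, 0.0408]
orientation: [-0.003, 0.016, 1.0, -0.001]
wrist_force: [-2.8, -0.6, 5.2]
finger_gap: 0.0116
```

Run:
```python
from st import *
s=st();print(s["ft_torque"].round(2));pair(s["tcp_pos"]-[0,0,.02],'a6.png',r=30,k=6)
```

```text
t 6.67 tcp [ 0.6252 -0.0593  0.0408] yaw 178.2 q [-0.003  0.016  1.    -0.001] q6 -0.19 F [-2.8 -0.6  5.2] gap 0.0116
[-0.03  0.62 -0.04]
side origin 301 224
top origin 261 154
```

View pics/a6.png

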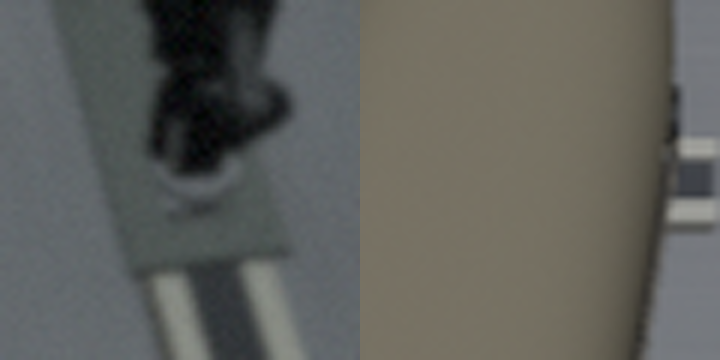

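Seated: TCP stays at z 0.0408 with 5 N of upward push, the yaw is square, and the collar lies on the plate at about (333,255). I'll release.

step_arm([
  [[0, 0, 0.05], 0, 120],
  [[0, 0, 0.05], 0, 120],
  [[0, 0, 0.05], 0, 120],
])

```text
clock: 7.15
tcp_pos: [0.6253, -0.0592, 0.0413]
orientation: [-0.003, 0.016, 1.0, -0.001]
wrist_force: [0.0, 0.2, 0.4]
finger_gap: 0.0452
```

step_arm([
  [[0, 0, 3], 0, 120],
  [[0, 0, 8], 0, 120],
  [[-4, 5, 14], 0, 120],
  [[-8, 11, 20], 0, 90],
  [[-14, 16, 20], 0, 90],
])

```text
clock: 7.78
tcp_pos: [0.5287, 0.0587, 0.2254]
orientation: [-0.0, 0.016, 1.0, -0.001]
wrist_force: [0.4, 0.4, 0.1]
finger_gap: 0.0552
```

Run:
```python
from st import *
s=st();d,_=cam("top");save(d,'top1.png');d,_=cam("side");save(d,'side1.png');pair([.626,-.058,.04],'a7.png',r=30,k=6)
```

```text
t 7.78 tcp [0.5287 0.0587 0.2254] yaw 178.1 q [-0.     0.016  1.    -0.001] q6 -0.01 F [0.4 0.4 0.1] gap 0.0552
side origin 302 218
top origin 261 152
```

View pics/a7.png

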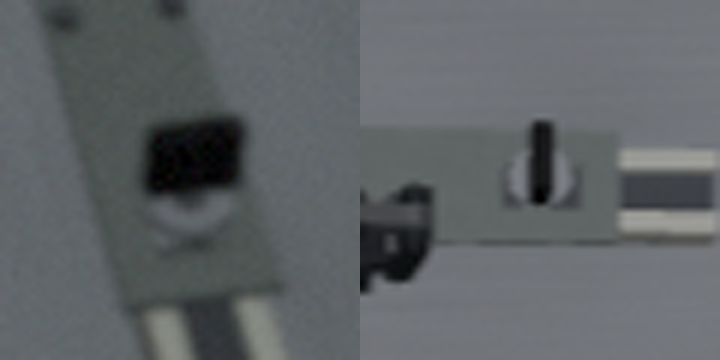

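View pics/top1.png

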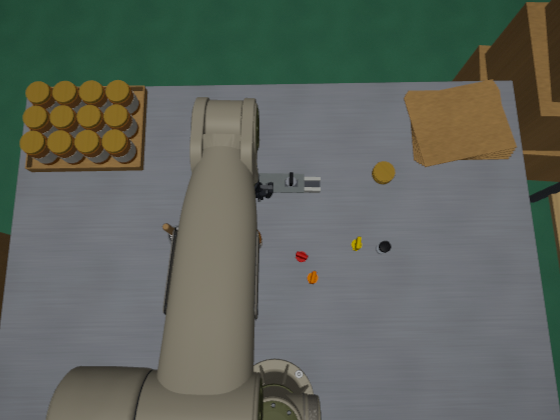

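The stud is seated and turned. The collar lies flat on the plate over the hole, at top view (291,180), and the wing lies across the slot. Next I'll measure the brush and rest from the first pictures.

Run:
```python
from st import *
T,_=cam("top");S,_=cam("side")
t0=cv2.imread('pics/top0.png');s0=cv2.imread('pics/side0.png')
def brown(im,x0,x1,y0,y1):
    h=cv2.cvtColor(im,cv2.COLOR_BGR2HSV).astype(int);m=(h[...,0]>3)&(h[...,0]<22)&(h[...,1]>70)&(h[...,2]>40)
    z=np.zeros_like(m);z[y0:y1,x0:x1]=m[y0:y1,x0:x1];return z
m=brown(s0,225,252,105,160)
for r in range(112,150,3):
    xs=np.nonzero(m[r])[0]
    if len(xs):print(r,xs.min(),xs.max(),end=' | ')
ys,xs=np.nonzero(m);r0,r1=ys.min(),ys.max();p=np.polyfit(ys,xs,1);print('\nside',r0,r1,p)
for r,z in((r0+1,.2),(r1,.11)): print('axis',z,plane(S,np.polyval(p,r),r,z).round(4))
m=brown(t0,155,190,215,248);ys,xs=np.nonzero(m);print('top',xs.min(),xs.max(),ys.min(),ys.max())
pts=np.c_[xs,ys].astype(float);c=pts.mean(0);e,v=np.linalg.eigh(np.cov((pts-c).T));d=v[:,1];d*=np.sign(-d[0]);pr=(pts-c)@d
print(c,d,pr.min(),pr.max())
end=c+d*(pr.max()-3.5);print('topend',end,plane(T,*end,.2).round(4))
for q in([.465,.278,.2],[.465,.278,.11],[.465,.278,.005]): print(q,proj(T,q).round(1),proj(S,q).round(1))
k=8
a=cv2.resize(t0[205:260,150:200],None,fx=k,fy=k,interpolation=cv2.INTER_CUBIC);b=cv2.resize(s0[110:190,218:268],None,fx=k-1,fy=k-1,interpolation=cv2.INTER_CUBIC)
def circ(im,dd,q,R,o,k,col):
    P=np.array([(proj(dd,np.array(q)+[R*np.cos(x),R*np.sin(x),0])+.5-o)*k for x in np.linspace(0,6.28,40)]).round().astype(np.int32);cv2.polylines(im,[P],True,col,1)
for im,dd,o,kk in((a,T,[150,205],8),(b,S,[218,110],7)):
    circ(im,dd,[.465,.278,.2],.01,o,kk,(0,255,0));circ(im,dd,[.465,.278,.065],.029,o,kk,(0,0,255));circ(im,dd,[.465,.278,0],.04,o,kk,(255,255,0))
H=max(a.shape[0],b.shape[0]);a=cv2.copyMakeBorder(a,0,H-a.shape[0],0,0,0);b=cv2.copyMakeBorder(b,0,H-b.shape[0],0,0,0)
cv2.imwrite('pics/b1.png',np.hstack([a,b]))
```

```text
115 235 238 | 118 234 239 | 121 234 239 | 124 234 239 | 127 235 240 | 130 235 240 | 133 235 240 | 136 235 240 | 139 236 241 | 142 236 241 | 145 238 240 | 
side 115 146 [8.78276683e-02 2.25964841e+02]
axis 0.2 [0.4652 0.2711 0.2   ]
axis 0.11 [0.464  0.2707 0.11  ]
top 163 175 224 234
[169.         228.88888889] [-0.82007934 -0.57224983] -7.273058704264537 7.145892075176683
topend [166.01007922 226.80252777] [0.4622 0.2733 0.2   ]
[0.465, 0.278, 0.2] [164.2 225.8] [235.8 114.5]
[0.465, 0.278, 0.11] [172.7 231.8] [238.8 144.3]
[0.465, 0.278, 0.005] [181.1 237.8] [242. 175.]
```

View pics/b1.png

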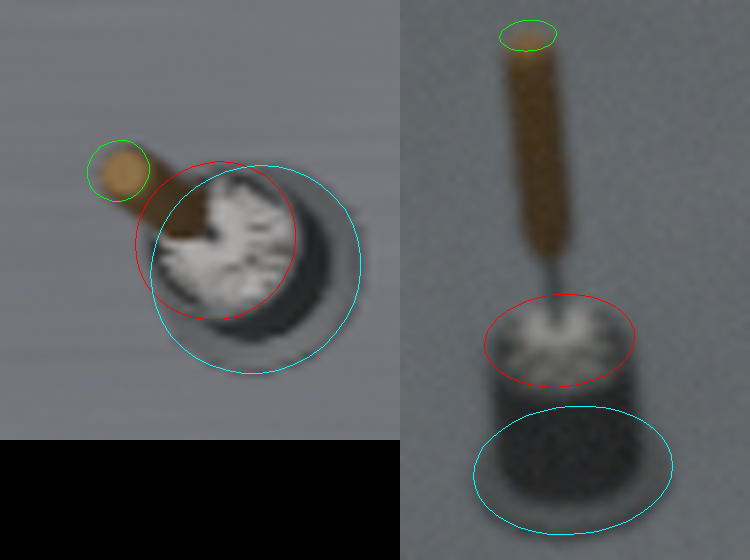

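The handle end sits at about (165.5,226.7) in the top view. Both views put the handle axis near (0.464, 0.273) and nearly upright. I'll go above it, then down.

step_arm([
  [[-1.5, 5, 1], 0, 80],
  [[-3, 10, 1], 0, 80],
  [[-5, 16, 1], 0, 80],
  [[-6.5, 21.4, 0.5], 0, 80],
  [[-6.5, 21.4, 0], 0, 80],
])

```text
clock: 8.7
tcp_pos: [0.4627, 0.2741, 0.221]
orientation: [-0.003, 0.014, 1.0, -0.001]
wrist_force: [0.2, 0.2, 0.3]
finger_gap: 0.0585
```

Run:
```python
from st import *
s=st();print(np.array([.464,.273,.146])-s["tcp_pos"]);pair([.464,.273,.16],'b2.png',r=45,k=4)
```

```text
t 8.7 tcp [0.4627 0.2741 0.221 ] yaw 178.4 q [-0.003  0.014  1.    -0.001] q6 0.41 F [0.2 0.2 0.3] gap 0.0585
[ 0.00129468 -0.00106582 -0.07498403]
side origin 192 84
top origin 125 184
```

View pics/b2.png

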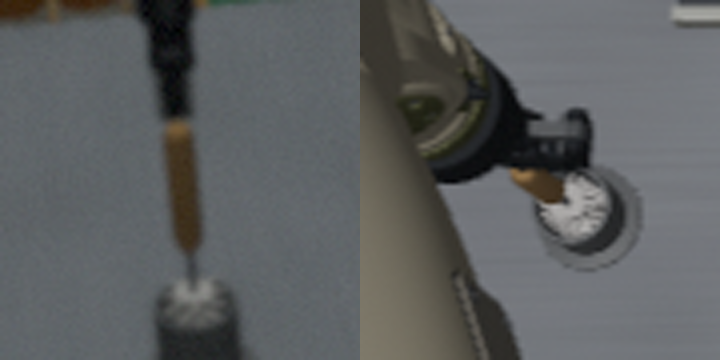

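The side view shows the fingers right above the handle, whose top is at (236,115). I'll descend and close.

step_arm([
  [[0.1, -0.1, -3], 0, 80],
  [[0.1, -0.1, -6], 0, 80],
  [[0.1, -0.1, -7.5], 0, 80],
  [[0.1, -0.1, -7.5], 0, 80],
])

```text
clock: 9.3
tcp_pos: [0.4642, 0.2687, 0.1447]
orientation: [-0.005, 0.017, 1.0, -0.002]
wrist_force: [0.1, 0.1, 0.5]
finger_gap: 0.0588
```

step_arm([
  [[0, 0, 0], 0, 255],
  [[0, 0, 0], 0, 255],
  [[0, 0, 0], 0, 255],
  [[0, 0, 0], 0, 255],
], newtons=50)

```text
clock: 9.8
tcp_pos: [0.4649, 0.2691, 0.1457]
orientation: [-0.004, 0.017, 1.0, -0.002]
wrist_force: [0.5, 0.4, 4.4]
finger_gap: 0.0189
```

Run:
```python
from st import *
s=st();pair([.464,.273,.12],'b3.png',r=45,k=4)
```

```text
t 9.8 tcp [0.4649 0.2691 0.1457] yaw 178.1 q [-0.004  0.017  1.    -0.002] q6 0.41 F [0.5 0.4 4.4] gap 0.0189
side origin 193 97
top origin 129 187
```

View pics/b3.png

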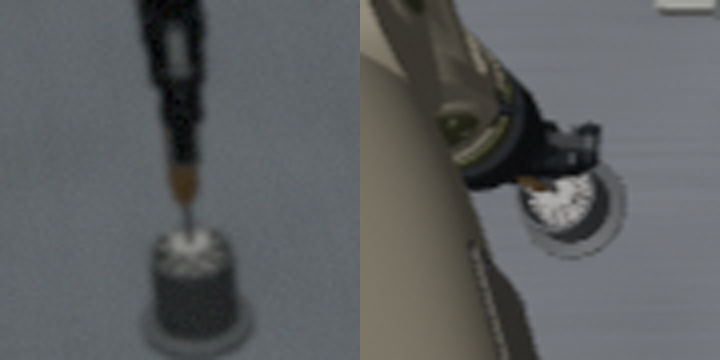

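Gripped at 18.9 mm. The tip is therefore about 141 mm below the TCP. I'll lift, and check the jar's centre from the first picture.

step_arm([
  [[0, 0, 3], 0, 255],
  [[0, 0, 7], 0, 255],
  [[0, 0, 11], 0, 255],
  [[0, 0, 15], 0, 255],
  [[0, 0, 16], 0, 255],
])

```text
clock: 10.52
tcp_pos: [0.4657, 0.2695, 0.3079]
orientation: [-0.002, 0.016, 1.0, -0.001]
wrist_force: [1.0, 0.9, -1.6]
finger_gap: 0.0187
```

Run:
```python
from st import *
s=st();T,_=cam("top");S,_=cam("side")
t0=cv2.imread('pics/top0.png');s0=cv2.imread('pics/side0.png');s1=cv2.cvtColor(S["frame"],cv2.COLOR_RGB2BGR);t1=cv2.cvtColor(T["frame"],cv2.COLOR_RGB2BGR)
def circ(im,dd,q,R,o,k,col):
    P=np.array([(proj(dd,np.array(q)+[R*np.cos(x),R*np.sin(x),0])+.5-o)*k for x in np.linspace(0,6.28,40)]).round().astype(np.int32);cv2.polylines(im,[P],True,col,1)
out=[]
for im,dd,o in((t0,T,[205,150]),(s0,S,[285,150])):
    c=cv2.resize(im[o[1]:o[1]+68,o[0]:o[0]+60],None,fx=6,fy=6,interpolation=cv2.INTER_CUBIC)
    circ(c,dd,[.6326,.117,.128],.037,o,6,(0,255,0));circ(c,dd,[.6326,.117,.053],.045,o,6,(0,0,255));out.append(c)
cv2.imwrite('pics/b4.png',np.hstack(out))
cv2.imwrite('pics/b5.png',np.hstack([cv2.resize(s1[60:200,190:290],None,fx=4,fy=4,interpolation=cv2.INTER_CUBIC),cv2.resize(t1[160:300,110:210],None,fx=4,fy=4,interpolation=cv2.INTER_CUBIC)]))
```

```text
t 10.53 tcp [0.4657 0.2695 0.3079] yaw 178.1 q [-0.002  0.016  1.    -0.001] q6 0.41 F [ 1.   0.9 -1.6] gap 0.0187
```

View pics/b4.png

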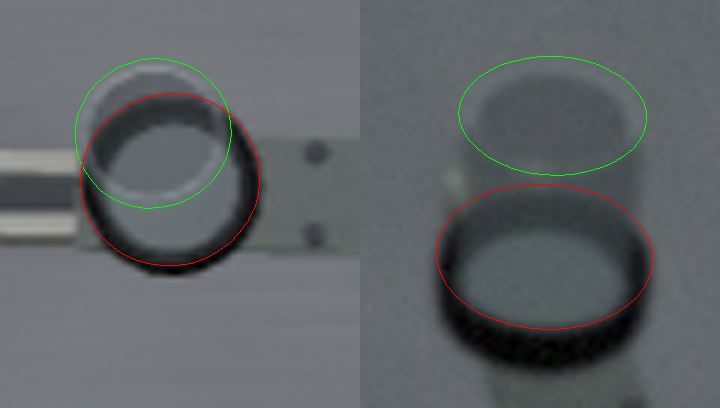

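View pics/b5.png

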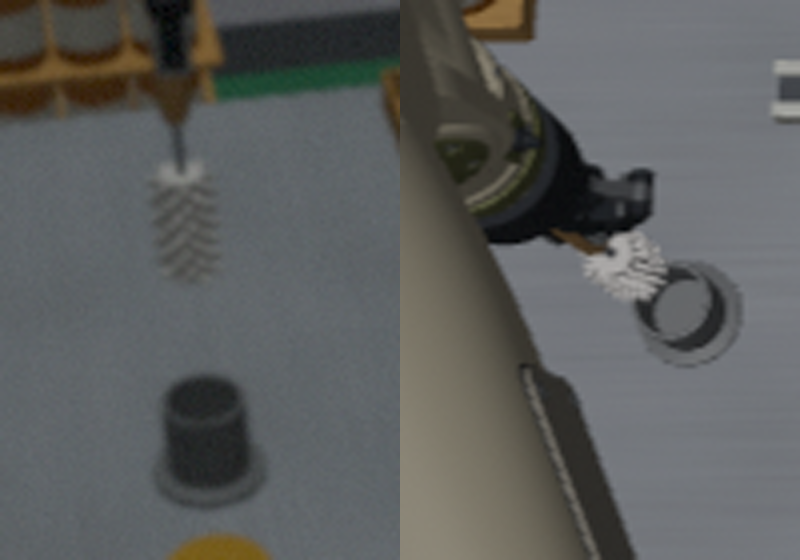

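Run:
```python
from st import *
s=st();T,_=cam("top");S,_=cam("side");p=s["tcp_pos"]
print('pred tip side',proj(S,p-[0,0,.1407]),'top of bristle',proj(S,p-[0,0,.0707]),'pred top',proj(T,p-[0,0,.0707]))
h=cv2.cvtColor(S["frame"],cv2.COLOR_RGB2HSV).astype(int);g=S["frame"].astype(int)
m=(g.min(2)>105);z=np.zeros_like(m);z[95:140,220:255]=m[95:140,220:255]
ys,xs=np.nonzero(z);print('bristle side',len(xs),xs.min(),xs.max(),ys.min(),ys.max(),xs.mean(),ys.mean(),'pred mid',proj(S,p-[0,0,.1057]))
pp=np.polyfit(ys,xs,1);print('slope',pp, 'lower part mean x',xs[ys>118].mean())
print('mid ray at z',p[2]-.1057,plane(S,xs.mean(),ys.mean(),p[2]-.1057).round(4),'tcp',p.round(4))
# rest: foot light floor
G=T["frame"].astype(float).mean(2)
for r in range(222,256,2): print(r,G[r,164:202:1].astype(int))
for q in([.465,.273,.005],[.465,.273,.065]): print(proj(T,q))
```

```text
t 10.62 tcp [0.4652 0.2693 0.3059] yaw 178.1 q [-0.004  0.017  1.    -0.002] q6 0.41 F [-0.3  0.6 -1.1] gap 0.0186
pred tip side [237.46812873 128.37081918] top of bristle [234.92230451 103.67273284] pred top [164.04826052 223.05034229]
bristle side 51 228 240 101 107 234.3921568627451 104.03921568627452 pred mid [236.22586499 116.31910846]
slope [ -0.43066179 279.19787163] lower part mean x nan
mid ray at z 0.20021713853853357 [0.4673 0.3278 0.2002] tcp [0.4652 0.2693 0.3059]
222 [156 166 167 157 137 148 154 149 142 123 143 131 117 118 118 117 118 118
 118 119 119 119 119 119 119 120 120 119 120 120 120 120 121 120 121 121
 121 121]
224 [142 167 167 159 138 137 155 164 150 134 149 144 126 119 119 119 120 120
 119 120 120 120 120 121 121 121 121 121 122 122 122 122 122 122 122 122
 122 122]
226 [167 167 160 127 128 161 152 121 106 125 118 109  96  81  81  90  99 101
  89  87  92  93  98  98 106 119 120 120 120 121 121 121 121 121 121 121
 122 121]
228 [135 125 120 134 150 146 116  99  84 107 124 119 106  71  45  46  45  48
  60  85  91  77  86  91  90  94  94 108 124 123 123 123 123 
[... 1541 characters left out ...]
05 108 112 113 113 112 109  99 101 114 117 117 117 118 118 118 118 118
 119 119]
250 [119 119 119 119 120 120 120 119 120 119 120 110  92  93 105 107 109 111
 112 113 105  93  89 101 114 116 119 119 118 118 119 118 118 119 119 119
 119 119]
252 [118 118 118 118 118 119 119 119 119 119 119 119 119 119 117 116 116 116
 115 116 117 119 119 119 118 119 118 118 120 118 119 119 119 119 119 119
 118 119]
254 [120 121 121 120 121 121 120 120 120 120 120 119 120 120 120 120 120 120
 120 120 120 120 119 119 120 120 119 119 120 119 119 119 119 119 118 119
 118 119]
[182.70364273 237.77675822]
[178.14642074 234.46599861]<stdin>:7: RuntimeWarning: Mean of empty slice.
  ret = ret.dtype.type(ret / rcount)
```

step_arm([
  [[3, -2.5, 0], 0, 255],
  [[7, -6, 0], 0, 255],
  [[11, -10, 0], 0, 255],
  [[15, -13.8, 0], 0, 255],
  [[16.7, -15.3, 0], 0, 255],
])

```text
clock: 11.35
tcp_pos: [0.6325, 0.1132, 0.3005]
orientation: [-0.007, 0.018, 1.0, -0.003]
wrist_force: [-1.0, -0.3, -1.5]
finger_gap: 0.0187
```

step_arm([
  [[0.2, -0.2, 0], 0, 255],
  [[0.2, -0.2, 0], 0, 255],
])

```text
clock: 11.6
tcp_pos: [0.6335, 0.1114, 0.2986]
orientation: [-0.009, 0.018, 1.0, -0.003]
wrist_force: [0.2, 0.1, -0.0]
finger_gap: 0.0191
```

```bash
cat > jv.py <<'E'
from st import *
def jv(name):
    s=st();S,_=cam("side");T,_=cam("top");p=s["tcp_pos"];t=p-[0,0,.1407];out=[]
    for dd,o in((S,[275,85]),(T,[190,130])):
        im=cv2.cvtColor(dd["frame"],cv2.COLOR_RGB2BGR);c=cv2.resize(im[o[1]:o[1]+140,o[0]:o[0]+95],None,fx=4,fy=4,interpolation=cv2.INTER_CUBIC)
        for q,R,col in(((.632,.116,.128),.037,(0,255,0)),(t,.016,(0,0,255))):
            P=np.array([(proj(dd,np.array(q)+[R*np.cos(x),R*np.sin(x),0])+.5-o)*4 for x in np.linspace(0,6.28,40)]).round().astype(np.int32);cv2.polylines(c,[P],True,col,1)
        out.append(c)
    cv2.imwrite('pics/'+name,np.hstack(out)); print('tip',t.round(4))
E
python3 -c "
from jv import *
jv('c1.png')"
```

```text
t 11.6 tcp [0.6335 0.1114 0.2986] yaw 177.9 q [-0.009  0.018  1.    -0.003] q6 0.09 F [ 0.2  0.1 -0. ] gap 0.0191
tip [0.6335 0.1114 0.1579]
```

View pics/c1.png

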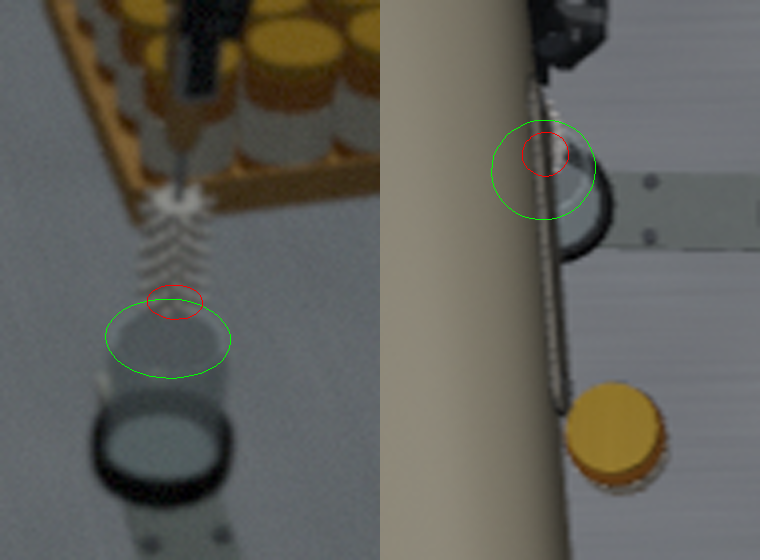

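step_arm([
  [[0.1, 0.5, 0], 0, 255],
  [[0.1, 0.5, 0], 0, 255],
  [[0.1, 0.5, -3], 0, 255],
  [[0.1, 0.5, -6], 0, 255],
  [[0.1, 0.5, -6], 0, 255],
])

```text
clock: 12.32
tcp_pos: [0.6327, 0.1175, 0.2378]
orientation: [-0.011, 0.017, 1.0, -0.003]
wrist_force: [-0.3, -0.1, -0.4]
finger_gap: 0.0185
```

```bash
python3 -c "
from jv import *
jv('c2.png')"
```

```text
t 12.32 tcp [0.6327 0.1175 0.2378] yaw 178.0 q [-0.011  0.017  1.    -0.003] q6 0.1 F [-0.3 -0.1 -0.4] gap 0.0185
tip [0.6327 0.1175 0.0971]
```

View pics/c2.png

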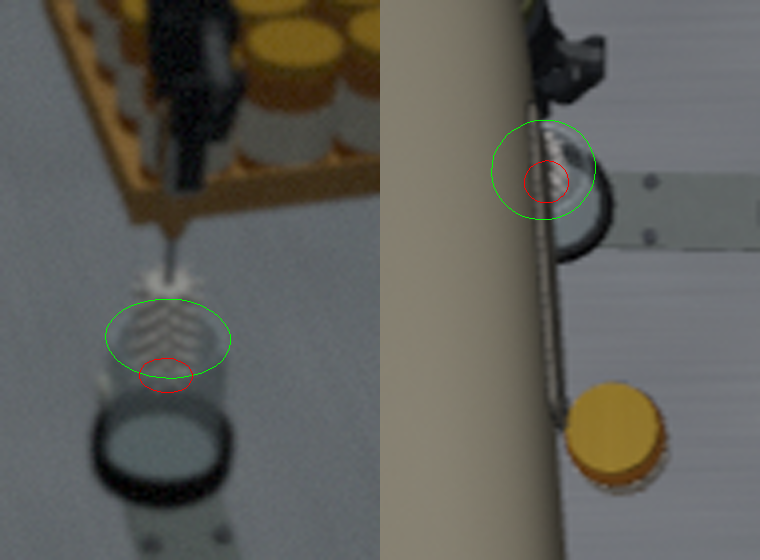

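The brush is inside the jar and centred in the mouth, at about (317,167) in the side view. I'll go on down.

step_arm([
  [[0, -0.1, -2], 0, 255],
  [[0, -0.1, -4], 0, 255],
  [[0, -0.1, -5.3], 0, 255],
  [[0, -0.1, -5.6], 0, 255],
])

```text
clock: 12.92
tcp_pos: [0.6345, 0.1165, 0.1852]
orientation: [-0.008, 0.017, 1.0, -0.003]
wrist_force: [-0.0, -0.9, -0.6]
finger_gap: 0.0188
```

```bash
python3 -c "
from st import *
st()"
```

```text
t 12.93 tcp [0.6345 0.1165 0.1852] yaw 178.0 q [-0.008  0.017  1.    -0.003] q6 0.09 F [-0.  -0.9 -0.6] gap 0.0188
```

step_arm([
  [[-0.1, 0, -0.4], 0, 255],
  [[-0.1, 0, -0.7], 0, 255],
  [[-0.1, 0, -0.8], 0, 255],
])

```text
clock: 13.3
tcp_pos: [0.6342, 0.1166, 0.1787]
orientation: [-0.007, 0.017, 1.0, -0.003]
wrist_force: [-0.7, 0.7, 7.5]
finger_gap: 0.019
```

```bash
python3 -c "
from st import *
st()"
```

```text
t 13.3 tcp [0.6342 0.1166 0.1787] yaw 178.0 q [-0.007  0.017  1.    -0.003] q6 0.09 F [-0.7  0.7  7.5] gap 0.019
```

There is 7.5 N of contact at exactly the expected height, so the tip is at the bottom. Now up 65 mm and down again.

step_arm([
  [[0, 0, 2], 0, 255],
  [[0, 0, 4.5], 0, 255],
  [[0, 0, 6.5], 0, 255],
  [[0, 0, 6.8], 0, 255],
  [[0, 0, 6.8], 0, 255],
])

```text
clock: 13.92
tcp_pos: [0.6342, 0.1166, 0.2463]
orientation: [-0.007, 0.017, 1.0, -0.003]
wrist_force: [-0.5, 0.3, -0.5]
finger_gap: 0.0186
```

```bash
python3 -c "
from jv import *
jv('c3.png')"
```

```text
t 13.93 tcp [0.6342 0.1166 0.2463] yaw 178.0 q [-0.007  0.017  1.    -0.003] q6 0.09 F [-0.5  0.3 -0.5] gap 0.0186
tip [0.6342 0.1166 0.1056]
```

View pics/c3.png

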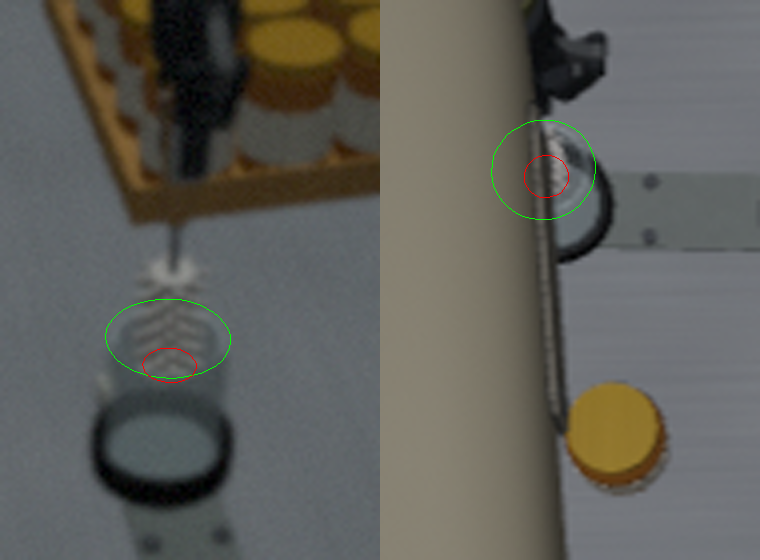

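The brush is up about 67 mm, with its tip still inside the mouth. Down to the bottom again.

step_arm([
  [[0, 0, -2], 0, 255],
  [[0, 0, -4.5], 0, 255],
  [[0, 0, -6.2], 0, 255],
  [[0, 0, -6.7], 0, 255],
  [[0, 0, -6.9], 0, 255],
])

```text
clock: 14.65
tcp_pos: [0.6337, 0.117, 0.1785]
orientation: [-0.007, 0.017, 1.0, -0.002]
wrist_force: [-3.9, 0.2, 18.8]
finger_gap: 0.0187
```

step_arm([
  [[0, 0, -0.1], 0, 255],
])

```text
clock: 14.78
tcp_pos: [0.6331, 0.1172, 0.1786]
orientation: [-0.007, 0.017, 1.0, -0.002]
wrist_force: [-2.7, 0.7, 4.1]
finger_gap: 0.0187
```

```bash
python3 -c "
from jv import *
jv('c4.png')"
```

```text
t 14.78 tcp [0.6331 0.1172 0.1786] yaw 178.1 q [-0.007  0.017  1.    -0.002] q6 0.09 F [-2.7  0.7  4.1] gap 0.0187
tip [0.6331 0.1172 0.0379]
```

View pics/c4.png

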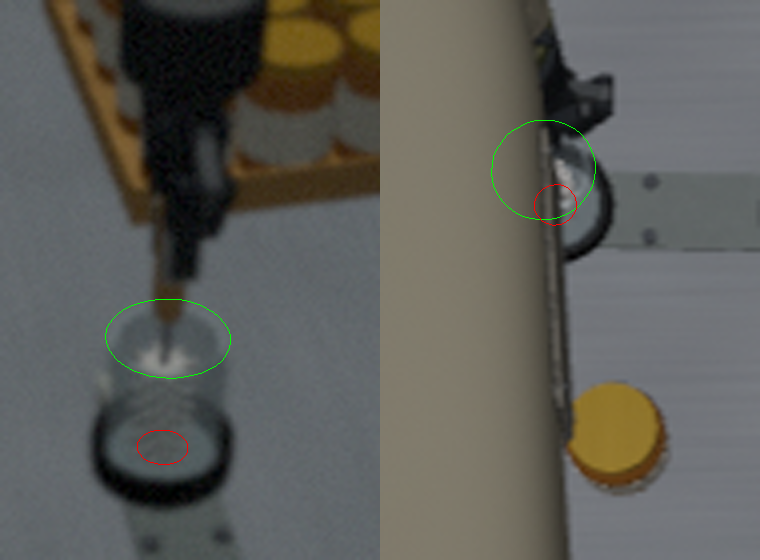

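The brush is on the bottom again, with contact and its tip at z about 0.038. I'll withdraw it straight up and return to the rest.

step_arm([
  [[0, 0, 2], 0, 255],
  [[0, 0, 5], 0, 255],
  [[0, 0, 8], 0, 255],
  [[0, 0, 11], 0, 255],
  [[0, 0, 13], 0, 255],
])

```text
clock: 15.5
tcp_pos: [0.6331, 0.1172, 0.3095]
orientation: [-0.006, 0.017, 1.0, -0.002]
wrist_force: [-0.3, -0.2, -0.9]
finger_gap: 0.0191
```

```bash
python3 -c "
from st import *
s=st();print(np.array([.465,.276,.30])-s['tcp_pos'])"
```

```text
t 15.5 tcp [0.6331 0.1172 0.3095] yaw 178.1 q [-0.006  0.017  1.    -0.002] q6 0.09 F [-0.3 -0.2 -0.9] gap 0.0191
[-0.16814535  0.15878712 -0.00954201]
```

step_arm([
  [[-4, 3.5, 0], 0, 255],
  [[-8, 7.5, 0], 0, 255],
  [[-12, 11.5, -1], 0, 255],
  [[-15.5, 14.8, -1], 0, 255],
  [[-16.8, 15.9, -1], 0, 255],
])

```text
clock: 16.12
tcp_pos: [0.4627, 0.2777, 0.2993]
orientation: [-0.007, 0.015, 1.0, -0.002]
wrist_force: [0.5, -0.3, -0.6]
finger_gap: 0.0187
```

step_arm([
  [[0, 0, 0], 0, 255],
])

```text
clock: 16.25
tcp_pos: [0.4622, 0.2781, 0.2992]
orientation: [-0.007, 0.014, 1.0, -0.003]
wrist_force: [-0.4, 0.3, -1.5]
finger_gap: 0.0186
```

```bash
cat > rv.py <<'E'
from st import *
def rv(name):
    s=st();S,_=cam("side");T,_=cam("top");p=s["tcp_pos"];t=p-[0,0,.1407];out=[]
    for dd,o in((S,[190,60]),(T,[120,160])):
        im=cv2.cvtColor(dd["frame"],cv2.COLOR_RGB2BGR);c=cv2.resize(im[o[1]:o[1]+130,o[0]:o[0]+95],None,fx=4,fy=4,interpolation=cv2.INTER_CUBIC)
        for q,R,col in(((.465,.277,.065),.029,(0,255,0)),((.465,.277,0),.04,(255,255,0)),(t,.016,(0,0,255))):
            P=np.array([(proj(dd,np.array(q)+[R*np.cos(x),R*np.sin(x),0])+.5-o)*4 for x in np.linspace(0,6.28,40)]).round().astype(np.int32);cv2.polylines(c,[P],True,col,1)
        out.append(c)
    cv2.imwrite('pics/'+name,np.hstack(out)); print('tip',t.round(4),'to go',(np.array([.465,.277,.005])-t).round(4))
E
python3 -c "
from rv import *
rv('d1.png')"
```

```text
t 16.25 tcp [0.4622 0.2781 0.2992] yaw 178.3 q [-0.007  0.014  1.    -0.003] q6 0.42 F [-0.4  0.3 -1.5] gap 0.0186
tip [0.4622 0.2781 0.1585] to go [ 0.0028 -0.0011 -0.1535]
```

View pics/d1.png

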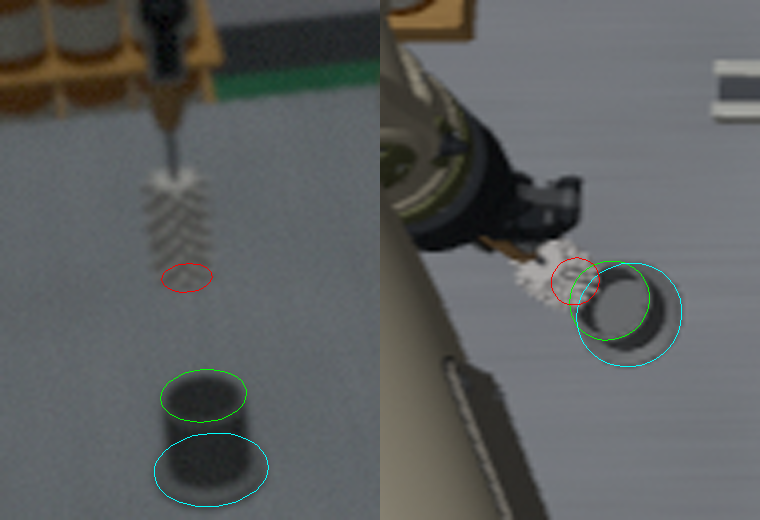

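step_arm([
  [[0.45, -0.15, 0], 0, 255],
  [[0.45, -0.15, -3], 0, 255],
  [[0.45, -0.15, -6.5], 0, 255],
  [[0.45, -0.15, -7.5], 0, 255],
  [[0.45, -0.15, -7.5], 0, 255],
])

```text
clock: 16.98
tcp_pos: [0.4682, 0.2751, 0.2237]
orientation: [-0.007, 0.016, 1.0, -0.003]
wrist_force: [-0.8, 0.1, 0.2]
finger_gap: 0.0187
```

```bash
python3 -c "
from rv import *
rv('d2.png')"
```

```text
t 16.98 tcp [0.4682 0.2751 0.2237] yaw 178.2 q [-0.007  0.016  1.    -0.003] q6 0.42 F [-0.8  0.1  0.2] gap 0.0187
tip [0.4682 0.2751 0.083 ] to go [-0.0032  0.0019 -0.078 ]
```

View pics/d2.png

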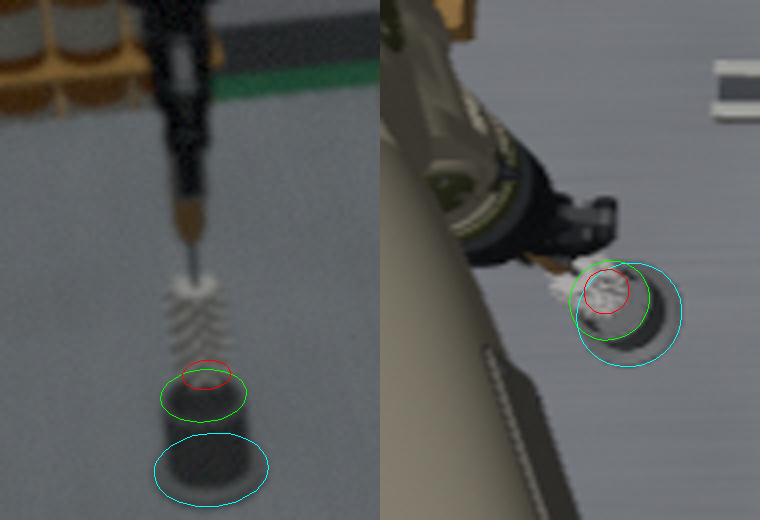

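The tip is centred over the rest's rim at about (240,155) in the side view. I'll lower it.

step_arm([
  [[-0.1, 0, -2], 0, 255],
  [[-0.1, 0, -4], 0, 255],
  [[-0.1, 0, -6], 0, 255],
  [[-0.1, 0, -7.3], 0, 255],
])

```text
clock: 17.58
tcp_pos: [0.4686, 0.276, 0.1528]
orientation: [-0.005, 0.016, 1.0, -0.002]
wrist_force: [-0.1, -0.6, -0.5]
finger_gap: 0.0185
```

step_arm([
  [[0, 0, -0.3], 0, 255],
  [[0, 0, -0.5], 0, 255],
])

```text
clock: 17.82
tcp_pos: [0.4692, 0.2763, 0.1486]
orientation: [-0.005, 0.016, 1.0, -0.002]
wrist_force: [0.5, 0.5, -1.6]
finger_gap: 0.0189
```

```bash
python3 -c "
from rv import *
rv('d3.png')"
```

```text
t 17.82 tcp [0.4692 0.2763 0.1486] yaw 178.2 q [-0.005  0.016  1.    -0.002] q6 0.42 F [ 0.5  0.5 -1.6] gap 0.0189
tip [0.4692 0.2763 0.0079] to go [-0.0042  0.0007 -0.0029]
```

View pics/d3.png

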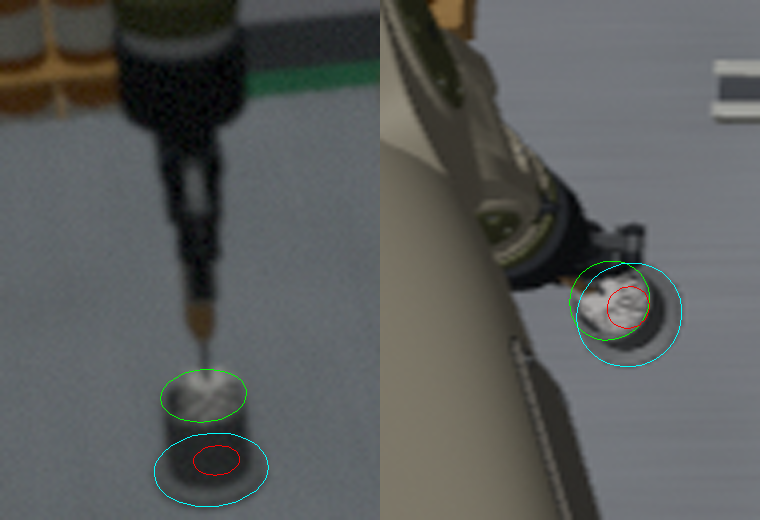

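step_arm([
  [[-0.3, -0.1, -0.2], 0, 255],
  [[-0.3, -0.1, -0.35], 0, 255],
  [[-0.3, -0.1, -0.4], 0, 255],
])

```text
clock: 18.3
tcp_pos: [0.4664, 0.2753, 0.1455]
orientation: [-0.004, 0.016, 1.0, -0.001]
wrist_force: [-0.9, -0.3, 7.8]
finger_gap: 0.0184
```

step_arm([
  [[0, 0, 0], 0, 90],
  [[0, 0, 0], 0, 90],
  [[0, 0, 0], 0, 90],
  [[0, 0, 0], 0, 90],
])

```text
clock: 18.8
tcp_pos: [0.4663, 0.2753, 0.1453]
orientation: [-0.004, 0.016, 1.0, -0.001]
wrist_force: [0.8, 0.4, 0.3]
finger_gap: 0.0554
```

```bash
python3 -c "
from rv import *
rv('d4.png')"
```

```text
t 18.8 tcp [0.4663 0.2753 0.1453] yaw 178.2 q [-0.004  0.016  1.    -0.001] q6 0.42 F [0.8 0.4 0.3] gap 0.0554
tip [0.4663 0.2753 0.0046] to go [-0.0013  0.0017  0.0004]
```

View pics/d4.png

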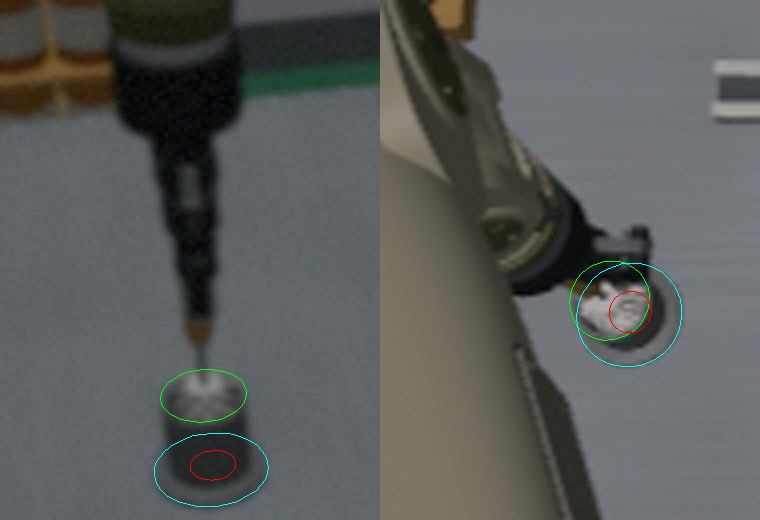

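The brush is standing free in the rest with the fingers open. I'll go straight up and then retreat.

step_arm([
  [[0, 0, 3], 0, 90],
  [[0, 0, 7], 0, 90],
  [[0, 0, 11], 0, 90],
  [[0, 0, 15], 0, 90],
  [[0, 0, 15], 0, 90],
])

```text
clock: 19.52
tcp_pos: [0.4679, 0.276, 0.2989]
orientation: [-0.001, 0.016, 1.0, -0.0]
wrist_force: [-0.5, 0.3, -1.0]
finger_gap: 0.055
```

step_arm([
  [[0, 6, 0], 0, 90],
  [[-3, 12, 0], 0, 90],
  [[-6, 16, 0], 0, 90],
  [[-8, 18, 0], 0, 90],
  [[-8, 18, 0], 0, 90],
])

```text
clock: 20.15
tcp_pos: [0.386, 0.4572, 0.2976]
orientation: [-0.002, 0.014, 1.0, -0.001]
wrist_force: [-0.5, -0.6, 0.1]
finger_gap: 0.0552
```

```bash
python3 -c "
from st import *
st();d,_=cam('top');save(d,'top2.png');e,_=cam('side');save(e,'side2.png')
pair([.465,.276,.1],'e1.png',r=45,k=4)"
```

```text
t 20.15 tcp [0.386  0.4572 0.2976] yaw 178.4 q [-0.002  0.014  1.    -0.001] q6 0.76 F [-0.5 -0.6  0.1] gap 0.0552
side origin 194 103
top origin 129 187
```

View pics/top2.png

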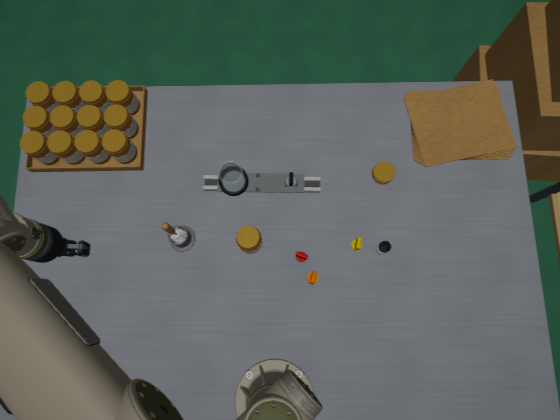

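View pics/side2.png

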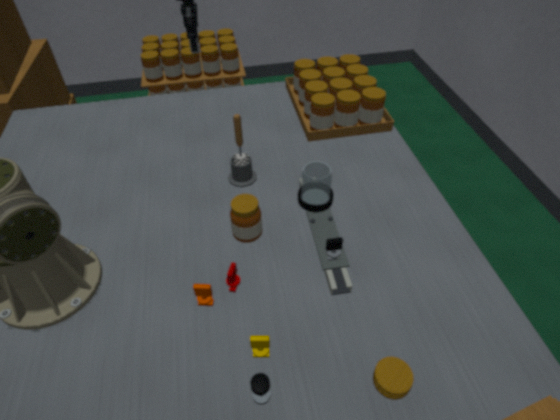

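View pics/e1.png

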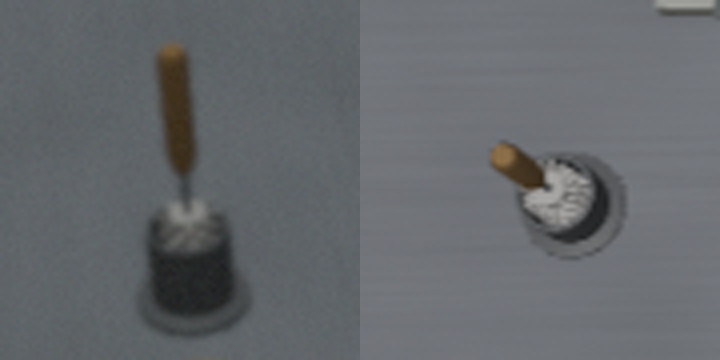

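The brush stands upright in its rest, at top view (175,232). The jar is still in its cup and the bystanders look unmoved. I'll compare numbers with the start, check the wing angle, and then hand in.

Run:
```python
from st import *
a=cv2.imread('pics/top0.png').astype(int);b=cv2.imread('pics/top2.png').astype(int)
D=np.abs(a-b).max(2)
for n,(u,v,r) in dict(jar=(233,180,22),full=(248,238,15),lids=(384,173,14),round=(384,247,12),yellow=(357,243,10),red=(301,257,10),brush=(178,233,22)).items():
    w=D[v-r:v+r,u-r:u+r];print(n,'max diff',w.max(),'n>25',(w>25).sum())
a=cv2.imread('pics/side0.png').astype(int);b2=cv2.imread('pics/side2.png').astype(int);D=np.abs(a-b2).max(2)
for n,(u,v,r) in dict(jar=(316,185,24),full=(246,218,22),lids=(393,377,22),round=(260,385,18),yellow=(260,346,14),red=(233,277,14),orange=(204,293,14)).items():
    w=D[v-r:v+r,u-r:u+r];print('side',n,w.max(),(w>25).sum())
T,_=cam("top");g=T["frame"].astype(float).mean(2)
y0,y1,x0,x1=168,192,281,301
w=np.clip(70-g[y0:y1,x0:x1],0,None);w[w<22]=0
ys,xs=np.mgrid[y0:y1,x0:x1];W=w.sum();c=np.array([(w*xs).sum(),(w*ys).sum()])/W
X=np.c_[(xs-c[0]).ravel(),(ys-c[1]).ravel()];e,v=np.linalg.eigh((X*w.ravel()[:,None]).T@X/W);d=v[:,1]
p=plane(T,*(c+6*d),.07);q=plane(T,*(c-6*d),.07);print('wing',(p+q)/2,'angle',np.degrees(np.arctan2(*(p-q)[[1,0]])),e)
```

```text
jar max diff 5 n>25 0
full max diff 5 n>25 0
lids max diff 4 n>25 0
round max diff 4 n>25 0
yellow max diff 4 n>25 0
red max diff 7 n>25 0
brush max diff 97 n>25 63
side jar 16 0
side full 23 0
side lids 17 0
side round 17 0
side yellow 15 0
side red 17 0
side orange 14 0
wing [ 0.62516523 -0.05720918  0.07      ] angle 177.6604380570857 [ 0.61287878 14.31740583]
```

```bash
python3 -c "
from st import *
st();print(env.hand_in())"
```

```text
t 20.4 tcp [0.3887 0.4551 0.2986] yaw 178.1 q [-0.001  0.017  1.    -0.   ] q6 0.76 F [0.4 0.2 0.4] gap 0.0548
the job is handed in; nothing more can be done
None
```

I finished the whole job in the order asked and handed it in at 20.4 s of robot time.

**What I did**
- **Stud:** I dropped the hammer-head stud through the oblong hole until its collar sat on the plate. The TCP was then 40.8 mm above the bench, as expected. I gave it a quarter turn and let go.
- **Scrubbing:** I took the brush to the jar's bottom (7.5 N of contact), up about 67 mm, and down to the bottom again (up to 19 N of contact).
- **Brush:** I stood it back in its rest, bristles down, and moved the arm away.

**Last checks**
- **Stud angle:** the wing lies at 177.7° against 178.1° for square across the slot, and the collar is flat on the plate. I did not pull on the stud to test the catch. That the head is under the lips is judged from its seated height and the free quarter turn.
- **Jar and bystanders:** the pictures before and after show no change at the jar, full jar, lids, round-footed stud or coloured look-alikes.
- **Brush:** it stands upright in its rest, a few millimetres from where it began.
- **Small disagreements:** the two cameras differed by 2–5 mm on the brush's position, and the tool tilted by about 1° near the jar. Both were within the play of the fits.
- **Forces:** the highest wrist force in any reading was about 19 N.

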